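Close the flange case: inner flap down, then the lid

ROBOT

A 6-joint arm with a two-finger parallel gripper is mounted at the origin on the work surface. World frame = base frame: x ahead of the robot, y to its left, z up, the work surface at z = 0. Lengths are in m, angles in degrees, forces in N, time in s.
With the tool pointing down it reaches from about 0.35 to 0.725 m from the base axis. Payload 4.3 kg.
Tool frame: the origin (TCP) lies midway between the tips of the shut fingers; the grasp point (between the pads) lies 19 mm behind it; z points along the fingers, y is the line along which they close (so a half turn about z gives the same grasp; the last joint's range is limited). The gripper opens to 85 mm and grips with 20 to 120 N. Pads are 22 mm wide; open, the fingers measure 114 mm over their backs; the gripper's body (76 mm by 85 mm) begins 54 mm behind the grasp point. The pads swing forward as they close: fully open they stand 13 mm farther back than shut.
Start: joints at [-81.434, 21.618, 4.641, 73.018, 0, 83.68], TCP at [0.148, -0.556, 0.231] pointing down, gripper open.
Joint ranges: [-156.06, 156.06], [-48.1, 94.91], [-58.44, 69.94], [-101.28, 121.22], [-78.64, 73.56], [-180, 180]. Speed limits (degrees/s): [147.25, 147.25, 180, 180, 180, 180].

INTERFACE

Orientations are given as [roll, pitch, yaw] about the fixed x, y, z axes, in that order (R = Rz(yaw) Ry(pitch) Rx(roll)).
In Python, from plant import monitor, optics, ctrl gives the robot as it stands. The module is installed in compiled form; this text tells all that it offers.
- The arm moves only by the shell command python3 -m jog 'ROWS' [FORCE]. ROWS is JSON, a list that holds one entry, the list of rows, each a list of 5 numbers: the finger opening in cm, from 0 to 8.54, then the shift along the tool's x, y, z in cm, then the turn about the tool's z in rad. In form: [[[claw, dx, dy, dz, roll], ...]]. A call has 1 to 20 rows; each row shifts and turns the commanded pose from where the row before left it, along the tool's axes as they then stand; what a row does not reach is not made up. A row lasts 1/12 s, in which the tool goes at most 41.7 mm and 7.16 degrees, less where a joint would pass 70% of its speed; a pose out of reach is approached as far as the arm can. A call with a gripper value outside its range is refused whole. The fingers move at their own pace and stop on an object; FORCE is the grip in N (left out, the last holds). Time passes only in rows, so rows that do not move let the fingers close. It gives the time, the measured TCP pose, the force, the opening and the grip force at its end, in the units of the state.
- monitor.get_obs(): the state, without advancing time (a new reading comes with each control period).
- optics.camera(name): name is "side" or "top" or "wrist"; returns a dict with "img" (480x640x3 uint8, red, green, blue), "camera_matrix" (3x3 intrinsics, pixels), "k1" (the pictures are not rectified: a ray, as slopes to the right and down, at radius r is drawn at 1 + k1 r^2 times it, then the intrinsics apply), "origin" and "orientation" of the camera in the world. Camera axes: x right, y down, z forward; pixel columns grow to the right and rows downward; lengths in m; the calibration is good to about 2 mm. A picture is of the moment at which its call begins. There is no depth.
- ctrl.close_job(): hands the job in; it is judged then, once.
The state is a dict: "time_s": time; "qpos": joint angles; "joint_velocities": joint speeds; "effort": joint torques, N m; "tcp_pos": TCP position; "ee_rot": TCP orientation; "wrist_force": force on the tool from outside, world axes, zero at the start; "torque": the same for the moment, N m; "opening": opening from 0.0 (shut) to 1.0 (fully open); "gripper_force": force on a finger pad.
Only numpy, scipy, OpenCV 4.12 (cv2) and the standard library are available. Lean on these libraries where they do the work, as an engineer would, in place of code of your own. Each camera call takes 0.05 s, during which the arm holds its last target. There are 200 camera calls.

TASK

The case of vacuum flanges on the lab bench stands open. With the fingertips or the outside of the fingers, push its upright orange inner flap down flat over the flanges, and only then swing the lid over and push it fully shut without slamming it. Do not pinch or grip anything, leave the bottle, wrench, flange and carton around it where they are, and end clear of everything.

Things in the scene. Friction and masses are not known exactly. Their poses are not given: they have to be found in the camera images.
- case: Grey case, open on top, fixed on a lab jack (210 x 180 mm) of varying height: underside 5 to 40 mm above the bench. 230 mm along its x, 200 mm along its y, rim 100 mm above its underside, walls 5 mm; yaw within 0.5 rad. Origin: centre of the underside; z up. Lid hinged on the +y rim, flap inside the -y wall (two red latches outside, 8 mm proud). Flanges lie inside, up to 52 mm high.
- lid (a joint): Lid angle, rad: 0 fully shut (lying level on the rim), about 1.57 straight up, stop at 2.0 (leaning out, to the case's +y). It starts at 1.6 to 1.95. The hinge is stiff (0.42 N m): the lid stays at any angle and does not fall; closing needs some 2 to 5 N at its free edge.
- lid_hinge (a point): Point on the hinge line of the lid, at the middle of its length: 100 mm to +y of the case's centre, 100.5 mm above the case's underside. Its axes are the lid's (x along the hinge, parallel to the case's x; -y points from the hinge to the free edge; z is the outward normal of the lid, up when shut). The hinge line lies in the inner face of the lid.
- lid_edge (a point): Middle of the lid's free edge, half-way through its thickness. Dark grey slab with two red stripes on its outer face, 230 mm along the hinge, 200 mm from hinge to free edge, 16 mm thick (from 0 to 16 mm along its own z from the hinge line). When shut its top is 116.5 mm above the case's underside.
- lid_mid (a point): Centre of the lid slab, 100 mm from the hinge, half-way through its thickness; axes as lid_hinge.
- flap (a joint): Flap angle, rad: 0 folded down flat inside the case (level, its top 84 mm above the case's underside, 16 mm below the rim), 1.57 straight up, stop at 1.75. It starts at 1.2 to 1.6. The hinge has slight friction (0.08 N m): the flap stays at any angle; folding needs about 1 N. An upright flap stands in the way of the lid and blocks it.
- flap_hinge (a point): Point on the hinge line of the flap, at the middle of its length: 85 mm to -y of the case's centre, 80 mm above the case's underside. Its axes are the flap's (x along the hinge, parallel to the case's x; +y from the hinge to the free edge; z up when folded flat, towards the case's -y when upright). The hinge line lies in the lower face of the flap (z = 0).
- flap_edge (a point): Middle of the flap's free edge. Orange plastic panel, 190 mm along the hinge, 130 mm from hinge to free edge, 4 mm thick (from 0 to 4 mm along its own z).
- flap_mid (a point): Centre of the flap panel, 65 mm from its hinge; axes as flap_hinge.
- wash_bottle: Loose bystander: white wash bottle, 70 mm across, red cap and bent red spout reaching 64 mm to its own +x, 204 mm high. Origin at the centre of its underside. Stands off the case's -y side.
- wrench: Loose bystander: steel wrench, 150 mm long, lying flat. Lies off the case's -y side.
- flange: Loose bystander: blank steel flange, a disc 70 mm across and 17.5 mm high. Origin at the centre of its underside. Lies off the case's +x end.
- carton: Loose bystander: white and green carton, 120 x 85 x 80 mm high. Origin at the centre of its underside. Stands off the case's +y side, beyond the open lid.

How it is judged (in metres and radians):
On the way, in this order (a step that is already met when the one before it is completed fails the run):
1. the flap is folded down flat (under 0.08 rad) while the lid still stands open (over 1.0 rad) (value of joint flap below 0.08 rad and value of joint lid above 1 rad), for 0.2 s.
2. the lid is fully shut (under 0.04 rad) over the folded flap (value of joint lid below 0.04 rad and value of joint flap below 0.08 rad), for 0.2 s.
At the end, for the whole second after the job is handed in: The flap lies flat (within 0.08 rad), the lid is shut over it (within 0.04 rad, about 8 mm at its edge) and at rest, and the bottle, wrench, flange and carton are within 20 mm of where they began and not tipped (all of step 2 and velocity of joint lid between -0.05 and 0.05 rad/s and not (distance of any of wash_bottle, wrench, flange, carton from where it was at the start of the episode above 0.02 m or angle between any of wash_bottle, wrench, flange, carton's own z axis and vertical above 0.3 rad)); the robot touches nothing.
It fails at once if a bystander is moved more than 20 mm, lifted or tipped (distance of any of wash_bottle, wrench, flange, carton from where it was at the start of the episode above 0.02 m or angle between any of wash_bottle, wrench, flange, carton's own z axis and vertical above 0.3 rad).
It fails at once if the flap is gripped between the fingers (contact force between the fingers and anything else above 0.5 N and x of the grasp point in the frame of flap_mid between -0.095 and 0.095 m and y of the grasp point in the frame of flap_mid between -0.065 and 0.065 m and z of the grasp point in the frame of flap_mid between -0.005 and 0.005 m).
It fails at once if the lid is gripped between the fingers (contact force between the fingers and anything else above 0.5 N and x of the grasp point in the frame of lid_mid between -0.115 and 0.115 m and y of the grasp point in the frame of lid_mid between -0.1 and 0.1 m and z of the grasp point in the frame of lid_mid between -0.006 and 0.006 m).
It fails at once if the lid is slammed: it comes within 0.3 rad of shut faster than 3 rad/s (0.6 m/s at its edge) (value of joint lid below 0.3 rad and velocity of joint lid below -3 rad/s).
It also fails if it takes over 58 s, if anything falls off the work surface, if the arm or the gripper's body presses on something with over 40 N, if the wrist force passes 120 N, or if a joint passes its speed limit or range.

## Working session

There is one attempt and no reset: what is moved stays moved. The work goes in short steps, Python scripts to look and compute and a shell command to move; the robot and the scene stay as the last step left them, time stands still between calls to the robot, and variables do not carry over. Pictures are saved under pics/ and viewed, at most 10 in all, crops included, and the job is handed in when it is done.

```bash
mkdir -p pics; python3 - <<'E'
from plant import monitor, optics
import cv2,numpy as np
o=monitor.get_obs();print(o)
for n in("top","side"):
    c=optics.camera(n);cv2.imwrite(f"pics/{n}0.png",c["img"][:,:,::-1]);print(n,c["camera_matrix"],c["k1"],c["origin"],c["orientation"])
E
```

```text
{'time_s': 0.0, 'qpos': array([-8.14336171e+01,  2.16609802e+01,  4.56106879e+00,  7.30172874e+01,
       -1.80132432e-03,  8.36807689e+01]), 'joint_velocities': array([ 0.09162223,  0.05076364, -0.03963666,  0.01681994,  0.05262662,
       -0.02361106]), 'effort': array([-2.91329416e-04, -4.63600123e+01,  2.69877076e+01,  2.08130339e-02,
       -1.67660761e-05,  9.52111350e-06]), 'tcp_pos': array([ 0.14761349, -0.5550426 ,  0.2303574 ]), 'ee_rot': array([-1.79883315e+02, -1.11094486e-02,  1.48856045e+01]), 'wrist_force': array([0.03374779, 0.36739862, 0.84715259]), 'torque': array([-0.02698732,  0.0133035 ,  0.0065088 ]), 'gripper_force': 0.0, 'opening': 0.9990104824631502}
top [[437.53014239   0.         315.0131868 ]
 [  0.         437.53014239 243.87754746]
 [  0.           0.           1.        ]] 0.010631057727715937 [0.43053233 0.08230423 1.20547139] [-1.76562057e+02  8.36664950e-02 -8.98862144e+01]
side [[605.78893358   0.         306.9840971 ]
 [  0.         605.78893358 238.91196633]
 [  0.           0.           1.        ]] 0.036640827094724965 [-0.60793177  0.07898276  0.95526777] [-127.73554561   -1.03280846  -88.90548047]
```

View pics/top0.png

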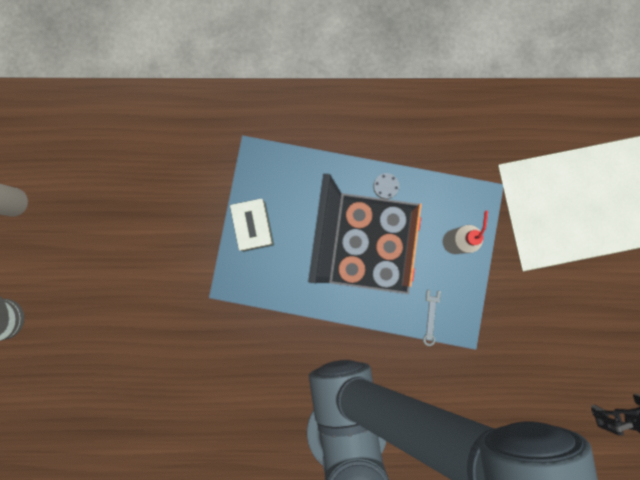

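View pics/side0.png

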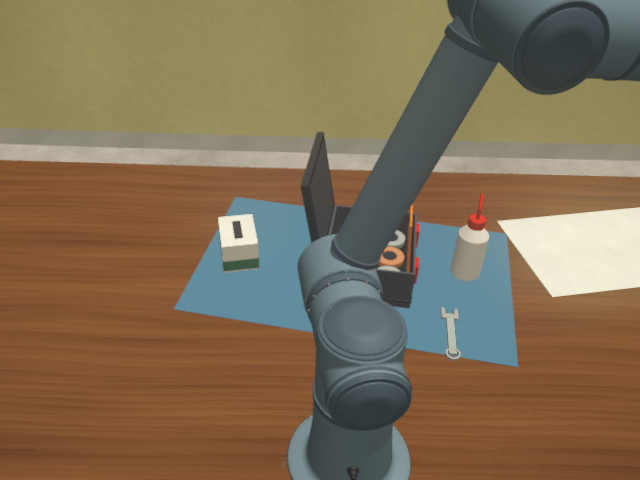

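The top view shows the case at about x 330–420, y 190–292. The lid is on its left (hinge towards world +y), the orange flap on its right, the bottle at (470,238), wrench at (432,318), flange at (387,185) and carton at (251,224). I'll zoom in for corner positions.

```bash
python3 - <<'E'
import cv2
a=cv2.imread("pics/top0.png")[165:305,295:485];cv2.imwrite("pics/topc.png",cv2.resize(a,None,fx=4.2,fy=4.2,interpolation=cv2.INTER_CUBIC))
a=cv2.imread("pics/side0.png")[120:320,280:500];cv2.imwrite("pics/sidec.png",cv2.resize(a,None,fx=3,fy=3,interpolation=cv2.INTER_CUBIC))
E
```

```text
(no output)
```

View pics/topc.png

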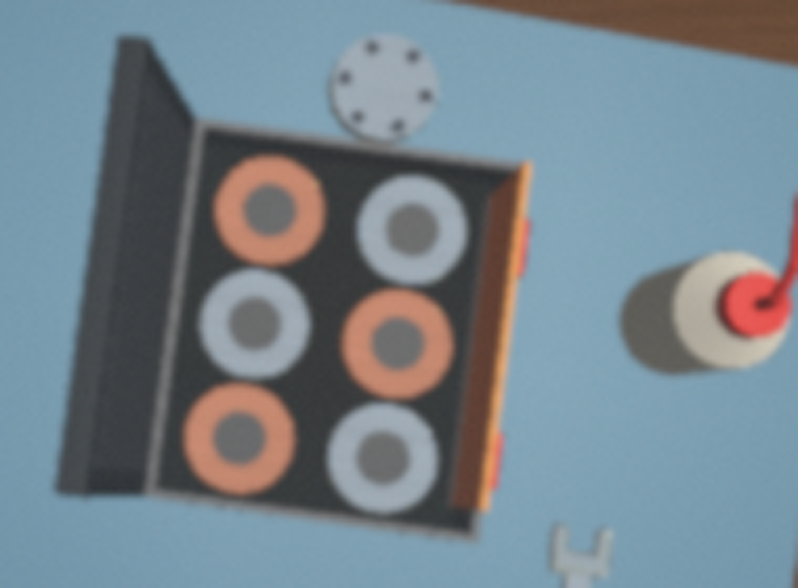

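View pics/sidec.png

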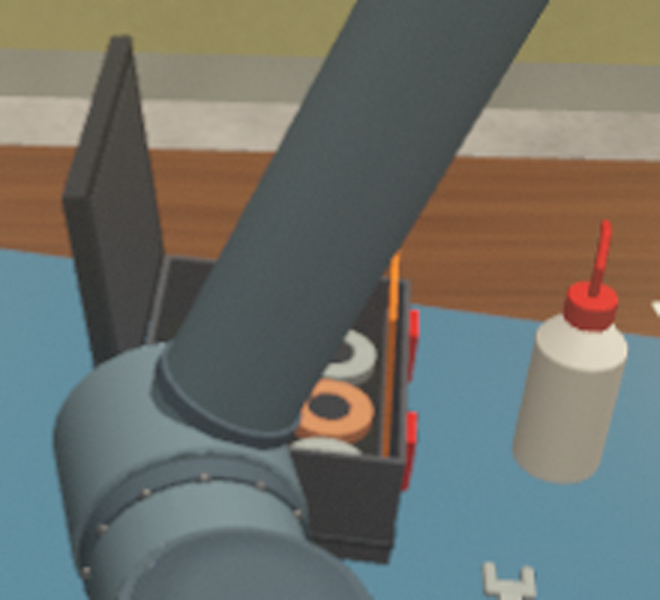

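The rim corners, lid edge and flap edge are all readable in the crops. I'll fit the case pose and the lid and flap angles to those points.

```bash
cat > geo.py <<'E'
import numpy as np,json
from scipy.spatial.transform import Rotation as R
def cam(c):
    return dict(K=np.array(c["camera_matrix"]),k1=c["k1"],o=np.array(c["origin"]),R=R.from_euler('xyz',c["orientation"],degrees=True).as_matrix())
def proj(c,P):
    p=(np.atleast_2d(P)-c["o"])@c["R"];s=p[:,:2]/p[:,2:];s=s*(1+c["k1"]*(s**2).sum(1,keepdims=True))
    return s*[c["K"][0,0],c["K"][1,1]]+c["K"][:2,2]
def world(q,P):
    x,y,yaw,h=q[:4];return np.atleast_2d(P)@R.from_euler('z',yaw).as_matrix().T+[x,y,h]
def lid(a,x,r,n): return [x,.1-r*np.cos(a)+n*np.sin(a),.1005+r*np.sin(a)+n*np.cos(a)]
def flap(f,x,r,n): return [x,-.085+r*np.cos(f)-n*np.sin(f),.08+r*np.sin(f)+n*np.cos(f)]
E
cat > fit.py <<'E'
from geo import *
from plant import optics
from scipy.optimize import least_squares
T=cam(optics.camera("top"));S=cam(optics.camera("side"))
tp=np.array([(200,122),(150,495),(478,540),(147,38),(118,38),(88,495),(57,492),(522,165),(532,165),(480,510),(490,510)])/4.2+[295,165]-.4
sp=np.array([(406,463),(409,285),(110,40),(130,38),(65,197),(88,203)])/3+[280,120]-.4
def mod(q):
    a,f=q[4:6]
    t=[[.115,.1,.1],[-.115,.1,.1],[-.115,-.1,.1],lid(a,.115,.2,0),lid(a,.115,.2,.016),lid(a,-.115,.2,0),lid(a,-.115,.2,.016),flap(f,.095,.13,0),flap(f,.095,.13,.004),flap(f,-.095,.13,0),flap(f,-.095,.13,.004)]
    s=[[-.115,-.1,.1],[.115,-.1,.1],lid(a,.115,.2,.016),lid(a,.115,.2,0),lid(a,-.115,.2,.016),lid(a,-.115,.2,0)]
    return proj(T,world(q,t)),proj(S,world(q,s))
def res(q):
    a,b=mod(q);return np.r_[(a-tp).ravel(),(b-sp).ravel()]
r=least_squares(res,[.45,0,-.1,.02,1.7,1.5],loss='soft_l1')
print(np.round(r.x,4));print(np.round(res(r.x).reshape(-1,2),1).tolist())
q=r.x;np.save("q.npy",q);a,f=q[4:6]
print("sd",np.sqrt(np.diag(np.linalg.inv(r.jac.T@r.jac))))
for n,p in dict(flapedge=flap(f,0,.13,.002),lidedge=lid(a,0,.2,.016),flaphinge=[0,-.085,.08],hinge=[0,.1,.1005],centre=[0,0,.1]).items(): print(n,np.round(world(q,p),3))
# bystanders
def ray(px,z):
    s=least_squares(lambda P:(proj(T,[[P[0],P[1],z]])-px).ravel(),[.5,0]).x
    w=np.r_[s,0]-np.r_[q[:2],0];c=R.from_euler('z',-q[2]).apply(w);return np.round(s,3),np.round(c[:2],3)
print("bottlecap",ray([475,238],.17),"spout",ray([486,212],.2),"wrench",ray([430,344],.01),ray([434,292],.01),"flange",ray([387,186],.017),"carton",ray([251,224],.08))
E
python3 fit.py
```

```text
[ 0.4998 -0.0656 -0.1315  0.0061  1.7451  1.5005]
[[-1.2, -1.1], [-1.2, 0.4], [0.1, 0.4], [0.4, -0.0], [-0.2, -0.7], [-0.3, 0.9], [-0.5, 0.6], [0.4, -1.0], [-0.2, -0.8], [0.3, -0.2], [-0.3, 0.1], [0.8, 1.4], [0.7, -0.8], [0.6, 0.0], [0.8, 0.2], [-0.4, 1.8], [-0.1, -0.6]]
sd [0.00088122 0.00148256 0.0046101  0.00149196 0.0086646  0.01483067]
flapedge [[ 0.49  -0.143  0.216]]
lidedge [[0.52  0.084 0.301]]
flaphinge [[ 0.489 -0.15   0.086]]
hinge [[0.513 0.034 0.107]]
centre [[ 0.5   -0.066  0.106]]
bottlecap (array([ 0.507, -0.295]), array([ 0.038, -0.226])) spout (array([ 0.565, -0.31 ]), array([ 0.097, -0.234])) wrench (array([ 0.233, -0.226]), array([-0.244, -0.194])) (array([ 0.372, -0.239]), array([-0.104, -0.189])) flange (array([ 0.661, -0.113]), array([ 0.166, -0.026])) carton (array([0.549, 0.25 ]), array([0.008, 0.319]))
```

Fit residuals are around 1 px and the case underside comes out at 6 mm, within its range. Next I'll shut the fingers, turn the tool to line up with the case, rise a little, and move to the flap's outer side.

```bash
cat > st.py <<'E'
from geo import *
from plant import monitor
q=np.load("q.npy");o=monitor.get_obs()
c=R.from_euler('z',-q[2]).apply(np.array(o["tcp_pos"])-[q[0],q[1],q[3]])
print("t",round(o["time_s"],2),"case",np.round(c*100,2),"yawrel",round(o["ee_rot"][2]-np.degrees(q[2]),2),"F",np.round(o["wrist_force"],1),"open",round(o["opening"],2),"q",np.round(o["qpos"]))
E
python3 -m jog '[[[0,0,0,-0.5,0.0978],[0,0,0,-0.5,0.0978],[0,0,0,-0.5,0.0978],[0,0,0,-0.5,0.0978],[0,1.6,-2.4,0,0],[0,1.6,-2.4,0,0],[0,1.6,-2.4,0,0],[0,1.6,-2.4,0,0],[0,1.6,-2.4,0,0],[0,1.6,-2.4,0,0],[0,1.6,-2.4,0,0],[0,1.6,-2.4,0,0],[0,1.6,-2.4,0,0],[0,1.6,-2.4,0,0],[0,1.6,-2.4,0,0],[0,1.6,-2.4,0,0],[0,1.6,-2.4,0,0],[0,0,0,0,0],[0,0,0,0,0]]]' 40; python3 st.py
```

```text
time_s: 1.78
tcp_pos: [0.3953, -0.2726, 0.2512]
ee_rot: [180.0, 0.0, -7.4]
wrist_force: [0.4, -0.4, 0.7]
opening: 0.002
gripper_force: 0.0
t 1.78 case [ -7.64 -21.89  24.51] yawrel 0.18 F [ 0.4 -0.4  0.7] open 0.0 q [-42.  10.  -8.  72.  -0. 145.]
```

```bash
python3 -m jog '[[[0,0,0,0,-0.1206],[0,0,0,0,-0.1206],[0,0,0,0,-0.1206],[0,0,0,0,-0.1206],[0,0,0,0,-0.1206],[0,0,0,0,-0.1206],[0,0,0,0,-0.1206],[0,0,0,0,-0.1206],[0,0,0,0,-0.1206],[0,0,0,0,-0.1206],[0,0,0,0,-0.1206],[0,0,0,0,-0.1206],[0,0,0,0,-0.1206],[0,1.9,1.2,0,0],[0,1.9,1.2,0,0],[0,1.9,1.2,0,0],[0,1.9,1.2,0,0],[0,0,0,0,0],[0,0,0,0,0]]]'; python3 st.py
```

```text
time_s: 3.37
tcp_pos: [0.4524, -0.2052, 0.2511]
ee_rot: [-180.0, 0.0, 82.3]
wrist_force: [-0.6, -0.3, 0.1]
opening: 0.0
gripper_force: 0.0
t 3.37 case [ -2.87 -14.46  24.51] yawrel 89.86 F [-0.6 -0.3  0.1] open 0.0 q [-32.  12.  -5.  72.  -0.  66.]
```

```bash
python3 -m jog '[[[0,0,0,2.2,0],[0,0,0,2.2,0],[0,0,0,2.1,0],[0,1.3,0,0,0],[0,1.3,0,0,0],[0,1.3,0,0,0],[0,1.2,0,0,0],[0,1.0,0,0.18,0],[0,1.0,0,0.18,0],[0,1.0,0,0.18,0],[0,0.88,0,0.46,0],[0,0.88,0,0.46,0],[0,0.88,0,0.46,0],[0,0.7,0,0.7,0],[0,0.7,0,0.7,0],[0,0.7,0,0.7,0],[0,0,0,0,0]]]'; python3 st.py; python3 - <<'E'
from plant import optics
import cv2
a=optics.camera("top")["img"][165:305,295:485,::-1];cv2.imwrite("pics/t1.png",cv2.resize(a,None,fx=3,fy=3))
E
```

```text
time_s: 4.78
tcp_pos: [0.4685, -0.076, 0.1441]
ee_rot: [-179.8, -0.1, 82.4]
wrist_force: [0.5, 0.0, 1.2]
opening: -0.001
gripper_force: 0.0
t 4.78 case [-2.97 -1.44 13.8 ] yawrel 89.9 F [0.5 0.  1.2] open -0.0 q [-17.  13. -21.  57.   0.  81.]
```

View pics/t1.png

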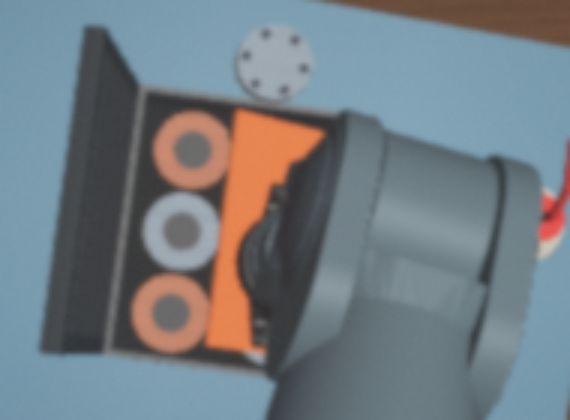

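The orange flap is tilting over the flanges under the fingertips, and the bottle and flange haven't moved. I'll keep going down to flat.

```bash
python3 -m jog '[[[0,0.45,0,0.85,0],[0,0.45,0,0.85,0],[0,0.45,0,0.85,0],[0,0.15,0,0.8,0],[0,0.15,0,0.8,0],[0,0.15,0,0.8,0],[0,0,0,0.6,0],[0,0,0,0.3,0],[0,0,0,0,0],[0,0,0,0,0],[0,0,0,0,0]]]'; python3 st.py
```

```text
time_s: 5.75
tcp_pos: [0.4721, -0.0594, 0.0906]
ee_rot: [179.9, -0.0, 82.3]
wrist_force: [-10.6, 4.0, 30.4]
opening: 0.003
gripper_force: 15.4
t 5.75 case [-2.83  0.26  8.45] yawrel 89.84 F [-10.6   4.   30.4] open 0.0 q [-15.  16. -26.  48.   0.  83.]
```

The flap is against its stop: 30 N, with the tip at 84.5 mm. I'll lift straight up and cross over the lid.

```bash
python3 -m jog '[[[0,0,0,-0.5,0],[0,0,0,-1.5,0],[0,0,0,-3,0],[0,0,0,-3,0],[0,0,0,-3,0],[0,0,0,-3,0],[0,0,0,-3,0],[0,0,0,-3,0],[0,0,0,-3,0],[0,0,0,-2,0],[0,0,0,0,0],[0,0,0,0,0]]]'; python3 st.py; python3 - <<'E'
from plant import optics
import cv2
a=optics.camera("top")["img"][165:305,295:485,::-1];cv2.imwrite("pics/t2.png",cv2.resize(a,None,fx=3,fy=3))
E
```

```text
time_s: 6.75
tcp_pos: [0.473, -0.06, 0.3381]
ee_rot: [179.9, 0.0, 82.3]
wrist_force: [-0.5, -0.2, -0.3]
opening: -0.0
gripper_force: 0.0
t 6.75 case [-2.72  0.2  33.21] yawrel 89.82 F [-0.5 -0.2 -0.3] open -0.0 q [-15.  10.   4.  84.  -0.  83.]
```

View pics/t2.png

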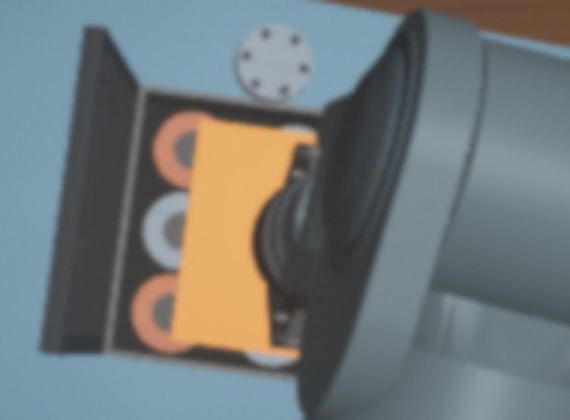

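The flap lies flat, with its edge running from about (200,120) to (172,345). The lid is untouched. I'll check the flap edge against its predicted position and cross over the lid.

```bash
python3 - <<'E'
from geo import *
from plant import optics
q=np.load("q.npy");T=cam(optics.camera("top"))
for f in(0,.1,.2): print(f,((proj(T,world(q,[flap(f,.095,.13,.004),flap(f,-.095,.13,.004)]))-[295,165])*3).round().tolist())
E
python3 -m jog '[[[0,2.4,0,0,0],[0,2.4,0,0,0],[0,2.4,0,0,0],[0,2.4,0,0,0],[0,2.4,0,0,0],[0,2.4,0,0,0],[0,2.4,0,0,0],[0,2.4,0,0,0],[0,0,0,0,0],[0,0,0,1.7,0],[0,0,0,1.7,0],[0,0,0,1.7,0],[0,0,0,1.7,0],[0,0,0,0,0],[0,0,0,0,0]]]'; python3 st.py
```

```text
0 [[198.0, 118.0], [169.0, 338.0]]
0.1 [[200.0, 115.0], [172.0, 339.0]]
0.2 [[205.0, 113.0], [176.0, 339.0]]
time_s: 8.1
tcp_pos: [0.4963, 0.1299, 0.2678]
ee_rot: [-179.7, 0.1, 82.3]
wrist_force: [0.0, -0.5, 0.5]
opening: -0.004
gripper_force: 0.0
t 8.1 case [-2.91 19.34 26.17] yawrel 89.81 F [ 0.  -0.5  0.5] open -0.0 q [  8.  14.  -0.  76.  -0. 105.]
```

```bash
python3 -m jog '[[[0,-1.33,0,0,0],[0,-1.33,0,0,0],[0,-1.33,0,0,0],[0,-1.33,0,0,0],[0,-1.33,0,0,0],[0,-1.1,0,0.03,0],[0,-1.1,0,0.03,0],[0,-1.1,0,0.03,0],[0,-1.1,0,0.03,0],[0,-1.15,0,0.39,0],[0,-1.15,0,0.39,0],[0,-1.15,0,0.39,0],[0,-1.15,0,0.39,0],[0,-1,0,0.7,0],[0,-1,0,0.7,0],[0,-1,0,0.7,0],[0,-1,0,0.7,0],[0,0,0,0,0],[0,0,0,0,0]]]'; python3 st.py
```

```text
time_s: 9.68
tcp_pos: [0.4707, -0.0648, 0.2239]
ee_rot: [-179.9, 0.0, 82.2]
wrist_force: [-0.2, 0.8, 0.4]
opening: -0.003
gripper_force: 0.0
t 9.68 case [-2.89 -0.3  21.78] yawrel 89.76 F [-0.2  0.8  0.4] open -0.0 q [-15.  10. -12.  68.  -0.  82.]
```

```bash
python3 -m jog '[[[0,-0.75,0,1,0],[0,-0.75,0,1,0],[0,-0.75,0,1,0],[0,-0.7,0,1,0],[0,-0.4,0,1,0],[0,-0.4,0,1,0],[0,-0.4,0,1,0],[0,-0.15,0,0.7,0],[0,-0.15,0,0.7,0],[0,-0.15,0,0.7,0],[0,-0.1,0,0.5,0],[0,0,0,0.5,0],[0,0,0,0.4,0],[0,0,0,0.4,0],[0,0,0,0.3,0],[0,0,0,0,0],[0,0,0,0,0],[0,0,0,0,0]]]'; python3 st.py; python3 - <<'E'
from plant import optics
import cv2
cv2.imwrite("pics/s3.png",optics.camera("side")["img"][100:340,200:520,::-1])
E
```

```text
time_s: 11.18
tcp_pos: [0.466, -0.1111, 0.1227]
ee_rot: [179.6, 0.2, 82.3]
wrist_force: [-27.6, 8.4, 79.6]
opening: 0.001
gripper_force: 39.9
t 11.18 case [-2.75 -4.95 11.67] yawrel 89.87 F [-27.6   8.4  79.6] open 0.0 q [-21.  14. -23.  53.  -0.  77.]
```

View pics/s3.png

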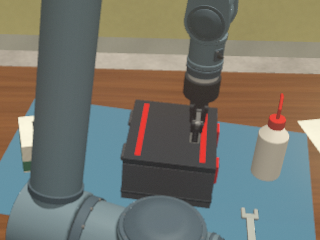

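The lid is fully down: the tip is at 116.7 mm against an expected 116.5 mm, with firm contact, and the red stripes face up. I'll lift clear now.

```bash
python3 -m jog '[[[0,0,0,-0.3,0],[0,0,0,-0.5,0],[0,0,0,-1.5,0],[0,0,0,-3,0],[0,0,0,-3,0],[0,0,0,-3,0],[0,0,0,-3,0],[0,0,0,0,0],[0,0,0,0,0],[0,0,0,0,0]]]'; python3 st.py; python3 - <<'E'
from plant import optics
import cv2
cv2.imwrite("pics/t4.png",optics.camera("top")["img"][110:360,200:520,::-1])
E
```

```text
time_s: 12.07
tcp_pos: [0.465, -0.1104, 0.2551]
ee_rot: [-180.0, -0.0, 82.3]
wrist_force: [-0.7, 0.8, -0.6]
opening: 0.003
gripper_force: 0.0
t 12.07 case [-2.86 -4.9  24.9 ] yawrel 89.84 F [-0.7  0.8 -0.6] open 0.0 q [-21.  10.  -8.  73.   0.  77.]
```

View pics/t4.png

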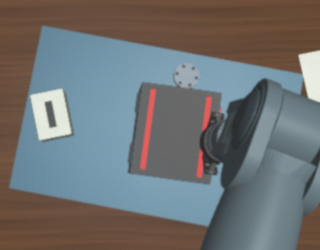

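The lid is shut with its red stripes up. The carton at (52,115) and flange at (186,75) are where they started, and the arm is clear, so I'm handing in.

```bash
python3 -c "
from plant import ctrl;print(ctrl.close_job())"
```

```text
the job is handed in; nothing more can be done
None
```

The flap was pushed flat, then the lid was swung over and pressed fully shut, and the arm ended clear of everything; the job was handed in at about 12 s, and the hand-in call returned no verdict.

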